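# Clamp a swage bar in the jeweller's sliding-jaw bench clamp

### The job

The brass bar lies loose and a little askew on the bed of the bench clamp. Swing the clamp handle open to free the sliding jaw, push the jaw up until the bar sits square and tight between the two jaws, then swing the handle fully home again to lock it. Leave the mandrel, the tray and the loupe where they are.

Things in the scene. Friction and masses are not known exactly. Their poses are not given: they have to be found in the camera images.
- clamp: The grey bench clamp, fixed to the bench. Flat base 270 x 100 mm, its bed (top) 20 mm above the bench. Origin: on the bench, under the middle of the bed's width; base from x = -150 to +120 mm, y = -50 to +50 mm in its own frame. Its x axis is the slide direction, pointing from the sliding jaw to the fixed jaw; z up. The fixed jaw is a block from x = 80 to 120 mm, 92 mm wide, its top 62 mm above the bench.
- fixed_face (a point): Centre of the fixed jaw's flat clamping face, 41 mm above the bench; the face looks along the clamp's -x. Axes as the clamp's.
- jaw_body (a joint): Travel of the sliding jaw in m, growing towards the fixed jaw, range 0 to 0.12; its clamping face is at clamp x = -0.05 + value, so it reads 0.090 when the bar is tight between the jaws. Freed, it slides with about 2 N of drag and stays where it is left; locked, it does not move for a push under about 25 N.
- jaw_back (a point): Centre of the back face of the sliding jaw (plain steel block 60 mm long, 92 mm wide, from 21 to 62 mm above the bench), the face to push; this point is 41 mm above the bench. Axes as the clamp's. The jaw's clamping face is 60 mm ahead.
- handle_body (a joint): Angle of the clamp handle in rad, range 0 to 1.45. 0: home, jaw locked, handle sticking out sideways along the clamp's +y. Grows anticlockwise from above; at 1.45 (open) it points nearly along the clamp's -x. The jaw slides freely above 0.6 and is held firmly below 0.3. Turning takes 3 N at the post, up to 7 N over the last 0.4 rad to home; the handle stays where left; firm stops at both ends.
- handle_pivot (a point): On the handle's upright turning axis, at the top of its boss (30 mm diameter), 76 mm above the bench; it is 30 mm behind the jaw's clamping face and 30 mm to the clamp's +y side of the middle. It rides with the jaw.
- handle_post (a point): Middle of the upright black round post at the handle's end, 16 mm diameter, from 76 to 112 mm above the bench, 70 mm from the pivot axis; this point is 95 mm above the bench. A flat arm 14 mm wide, 66 to 76 mm above the bench, joins it to the boss. The point's y axis points from pivot to post.
- bar: The loose work: a brass swage bar, 40 mm (its x) by 90 mm (its y) by 22 mm high, 0.65 kg, dark grooves across its top. Origin: centre of its underside. It lies on the bed between the jaws, its long side about across the clamp.
- mandrel: Bystander: steel ring mandrel, 260 mm long, up to 32 mm thick, lying on the bench along its own x beyond the clamp. Origin: underside, mid length.
- tray: Bystander: open aluminium stone tray 130 x 80 x 18 mm on the bench to the robot's left. Origin: centre of its underside.
- loupe: Bystander: black loupe standing on the bench to the robot's right, 56 mm diameter at its foot, 66 mm tall. Origin: centre of its underside.
Not all that is in view belongs to the job. Several things have the shape of the bar; the one meant has the colours described above.

How it is judged:
By the outcome, as a careful person would: the job done as asked, in the order asked, and still so for the second after the job is handed in, with the robot touching nothing.
It also fails if it takes over 64 s, if anything falls off the work surface, if the arm or the gripper's body presses on something with over 40 N, if the wrist force passes 120 N, or if a joint passes its speed limit or range.

### The arm

A 7-joint arm with a two-finger parallel gripper is mounted at the origin on the work surface. World frame = base frame: x ahead of the robot, y to its left, z up, the work surface at z = 0. Lengths are in mm, angles in rad, forces in N, time in s.
With the tool pointing down it reaches from about 400 to 900 mm from the base axis. Payload 5.5 kg.
Tool frame: the origin (TCP) lies at the very end of the fingers, on their centre line; the grasp point (between the pads) lies 19 mm behind it; z points along the fingers, y is the line along which they close (so a half turn about z gives the same grasp; the last joint's range is limited). The gripper opens to 85 mm and grips with 20 to 120 N. Pads are 22 mm wide; open, the fingers measure 114 mm over their backs; the gripper's body (76 mm by 85 mm) begins 54 mm behind the grasp point. The pads swing forward as they close: fully open they stand 13 mm farther back than shut.
Start: joints at [1.384, 0.501, -0.427, 1.55, 0.221, 1.138, -0.21], TCP at [282.642, -585.332, 231.31] pointing down, gripper open.
Joint ranges: [-2.88, 2.88], [-0.31, 2.03], [-1.54, 1.56], [0.2, 2.42], [-1.41, 4.55], [0.19, 2.02], [-2.57, 2.57]. Speed limits (rad/s): [2.57, 2.57, 3.14, 3.14, 3.14, 3.14, 3.14].

### API

Orientations are given as a rotation vector (axis times angle).
In Python, from plant import arm, optics, job gives the robot as it stands.
- The arm moves only by the tool jog_arm, never from a script. Its argument "moves" is text: rows parted by semicolons, each of 7 numbers parted by spaces: the shift along the tool's x, y, z in cm, then the turn, a rotation vector about the tool's x, y, z in degrees, then the finger opening in cm, from 0 to 8.54. A call has 1 to 10 rows; each row shifts and turns the commanded pose from where the row before left it, along the tool's axes as they then stand; what a row does not reach is not made up. A row lasts 1/10 s, in which the tool goes at most 50 mm and 8.59 degrees, less where a joint would pass 70% of its speed; a pose out of reach is approached as far as the arm can. A call is refused whole if a number of a shift passes 5 or a number of a turn 8.59, either way. A call with a gripper value outside its range is refused whole. The fingers move at their own pace and stop on an object; "newtons" is the grip in N (left out, the last holds). Time passes only in rows, so rows that do not move let the fingers close. It gives the time, the measured TCP pose, the force, the opening and the grip force at its end, in the units of the state.
- arm.get_state(): the state, without advancing time (a new reading comes with each control period).
- optics.capture(name): name is "side" or "top"; returns (picture, depth): 420x560x3 uint8, red, green, blue; 420x560 float32, mm along the optical axis (not along the pixel's ray), 0 where there is no reading.
- optics.camera_info(name): a dict with "fx", "fy", "cx", "cy" (pixels), "dist" ([k1, k2, p1, p2, k3] as OpenCV has them; the pictures are not rectified), "rvec" (rotation vector, rad) and "tvec" (3), from world to camera coordinates, as OpenCV has them. Camera axes: x right, y down, z forward; pixel columns grow to the right and rows downward; lengths in mm; the calibration is good to about 2 mm. A picture is of the moment at which its call begins. camera_info takes no time and is no camera call.
- job.close_job(): hands the job in; it is judged then, once.
The state is a dict: "clock": time; "joint_pos": joint angles; "joint_vel": joint speeds; "joint_efforts": joint torques, N m; "eef_pos": TCP position; "tcp_rot": TCP orientation; "force": force on the tool from outside, world axes, zero at the start; "moment": the same for the moment, N m; "gripper_width": finger opening in mm; "grasp_force": force on a finger pad.
Only numpy, scipy, OpenCV 4.12 (cv2) and the standard library are available. Lean on these libraries where they do the work, as an engineer would, in place of code of your own. Each camera call takes 0.05 s, during which the arm holds its last target. There are 200 camera calls.

## Working session

There is one attempt and no reset: what is moved stays moved. The work goes in short steps, Python scripts to look and compute and a tool call to move; the robot and the scene stay as the last step left them, time stands still between calls to the robot, and variables do not carry over. Pictures are saved under pics/ and viewed, at most 10 in all, crops included, and the job is handed in when it is done.

Besides the shell and the picture viewer there is one more tool, called after "Call:" as name(argument=value, ...) on one line, values as JSON. jog_arm: Moves the arm, as the interface text tells. Its arguments: {"type":"object","properties":{"moves":{"type":"string"},"newtons":{"type":"number"}},"required":["moves"]}

```bash
mkdir -p pics
cat > h.py <<'E'
import numpy as np, cv2
from scipy.spatial.transform import Rotation as R
from plant import arm, optics, job
def snap(n,f):
    p,d=optics.capture(n); cv2.imwrite(f'pics/{f}.png',p[:,:,::-1]); np.save(f'pics/{f}.npy',d); return p,d
def cam(n):
    c=optics.camera_info(n); K=np.array([[c['fx'],0,c['cx']],[0,c['fy'],c['cy']],[0,0,1.]])
    return K,np.array(c['dist'],float),R.from_rotvec(np.ravel(c['rvec'])).as_matrix(),np.ravel(c['tvec'])
def onz(n,px,z):
    K,D,M,t=cam(n); u=cv2.undistortPoints(np.array(px,float).reshape(-1,1,2),K,D).reshape(-1,2)
    r=np.c_[u,np.ones(len(u))]@M; o=-M.T@t; z=np.broadcast_to(z,len(u))
    return o+r*((z-o[2])/r[:,2])[:,None]
def dep(n,px,d):
    K,D,M,t=cam(n); u=cv2.undistortPoints(np.array(px,float).reshape(-1,1,2),K,D).reshape(-1,2)
    z=np.array([d[int(b),int(a)] for a,b in px]); return (np.c_[u,np.ones(len(u))]*z[:,None]-t)@M
E
python3 - <<'E'
from h import *
snap('top','t0');snap('side','s0')
print(arm.get_state())
for n in('top','side'):
    K,D,M,t=cam(n);print(-M.T@t,M[2])
E
```

```text
{'clock': 0.1, 'joint_pos': array([ 1.38417128,  0.50176544, -0.42681557,  1.55133271,  0.22083118,
        1.13831652, -0.21033025]), 'joint_vel': array([ 0.00043052, -0.00187772, -0.00045835, -0.00279598,  0.00054897,
        0.00069101, -0.00156731]), 'joint_efforts': array([-1.11360132e-02, -5.70818746e+01, -5.83835408e+00, -2.81749892e+01,
        1.05729327e-02,  5.60024768e-03, -1.52184475e-05]), 'eef_pos': array([ 282.31386623, -584.79883501,  230.36197893]), 'tcp_rot': array([-3.06077341e+00, -7.00311424e-01,  5.58110358e-04]), 'force': array([ 3.49397994e-01,  3.24690481e-01, -1.19902579e-04]), 'moment': array([-0.01022082,  0.02095271, -0.06901905]), 'grasp_force': 0.0, 'gripper_width': 85.14021315384143}
[ 295.23040103   12.82795075 1534.48755668] [ 0.2000931  -0.00331465 -0.97977128]
[213.08665786 834.60594733 964.34464926] [ 0.30170631 -0.65488584 -0.69289093]
```

View pics/t0.png

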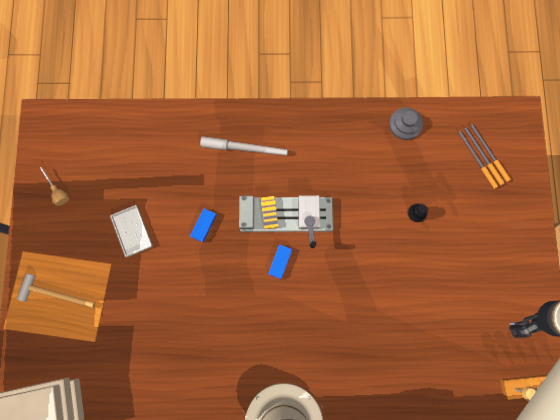

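View pics/s0.png

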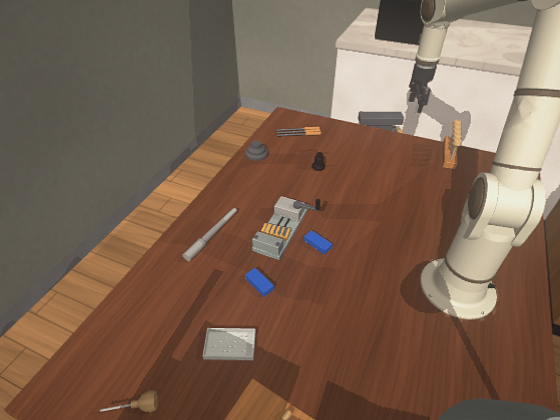

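Run:
```python
import cv2
a=cv2.imread('pics/t0.png')[175:260,225:345]
cv2.imwrite('pics/t0c.png',cv2.resize(a,None,fx=6.5,fy=6.5,interpolation=cv2.INTER_CUBIC))
```

```text
(no output)
```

View pics/t0c.png

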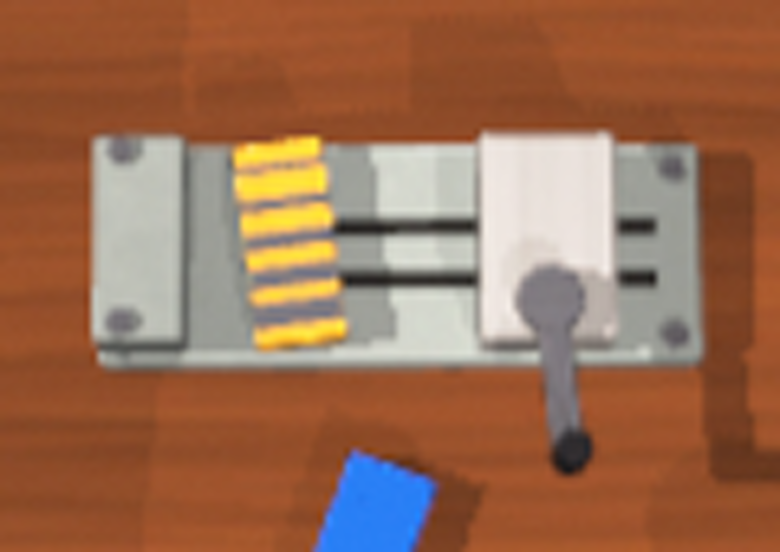

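Run:
```python
from h import *
q=lambda L:[(225+(a+.5)/6.5-.5,175+(b+.5)/6.5-.5) for a,b in L]
np.set_printoptions(precision=1,suppress=True)
print('fixed',onz('top',q([(95,137),(183,137),(182,343),(93,343)]),62))
print('jaw',onz('top',q([(480,133),(612,133),(615,342),(482,342)]),62))
print('base',onz('top',q([(100,365),(698,362),(697,147)]),20))
print('boss/post',onz('top',q([(549,300),(573,443)]),[76,112]))
print('bar',onz('top',q([(235,150),(320,138),(347,328),(257,348)]),42))
print('blue',onz('top',q([(357,450),(437,484)]),22))
d=np.load('pics/t0.npy');print(dep('top',[(309,205),(245,212),(312,244),(280,262),(270,205)],d))
b=onz('top',q([(100,365),(698,362)]),20);v=b[0]-b[1];print('yaw',np.degrees(np.arctan2(v[1],v[0])))
```

```text
fixed [[623.6 120.5  62. ]
 [623.4  81.9  62. ]
 [531.8  82.   62. ]
 [532.  120.6  62. ]]
jaw [[ 624.4  -48.7   62. ]
 [ 624.1 -106.8   62. ]
 [ 531.1 -106.    62. ]
 [ 531.4  -48.3   62. ]]
base [[ 528.8  120.5   20. ]
 [ 528.5 -146.2   20. ]
 [ 626.7 -148.4   20. ]]
boss/post [[547.3 -76.8  76. ]
 [480.6 -83.5 112. ]]
bar [[621.8  59.6  42. ]
 [627.   21.8  42. ]
 [541.2  10.3  42. ]
 [532.6  49.9  42. ]]
blue [[489.7   6.2  22. ]
 [474.4 -29.1  22. ]]
[[595.3 -78.4  61.5]
 [576.5 103.8  59.3]
 [477.1 -81.5 111.9]
 [437.2   5.1  24.1]
 [601.2  33.   36.1]]
yaw 89.93758898921465
```

```bash
cat >> h.py <<'E'
def to(*pts):
    s=arm.get_state(); p=np.array(s['eef_pos']); M=R.from_rotvec(s['tcp_rot']).as_matrix()
    print('at',s['clock'],p.round(1),'x',M[:,0].round(3),'y',M[:,1].round(3),'z',M[:,2].round(3),'F',np.round(s['force'],1),s['gripper_width'])
    for q in pts: d=(np.array(q)-p)@M/10; print(q,'->',d.round(2)); p=np.array(q,float)
E
python3 -c "
from h import *
to((478,-84,180),(478,-84,84))"
```

```text
at 0.1 [ 282.3 -584.8  230.4] x [0.901 0.435 0.   ] y [ 0.435 -0.901 -0.002] z [-0.001  0.002 -1.   ] F [ 0.3  0.3 -0. ] 85.14021315384143
(478, -84, 180) -> [ 39.4  -36.58   5.1 ]
(478, -84, 84) -> [-0.    0.02  9.6 ]
```

Call:
jog_arm(moves="3.5 -3.3 0 0 0 0 8.5;3.5 -3.3 0 0 0 0 8.5;3.5 -3.3 0 0 0 0 8.5;3.5 -3.3 0 0 0 0 8.5;3.5 -3.3 0 0 0 0 8.5;3.5 -3.3 0 0 0 0 8.5;3.5 -3.3 0 0 0 0 8.5;3.5 -3.3 0 0 0 0 8.5;3.5 -3.3 0 0 0 0 8.5;3.5 -3.3 0 0 0 0 8.5", newtons=30)

```text
clock: 1.1
eef_pos: [454.4, -134.2, 231.3]
tcp_rot: [3.062, 0.7, -0.0]
force: [0.9, -0.3, 0.3]
gripper_width: 85.4
grasp_force: 0.0
```

```bash
python3 -c "
from h import *
to((478,-84,150),(478,-84,84))"
```

```text
at 1.1 [ 454.4 -134.2  231.3] x [ 0.901  0.435 -0.   ] y [ 0.435 -0.901  0.   ] z [-0. -0. -1.] F [ 0.9 -0.3  0.3] 85.39276830136343
(478, -84, 150) -> [ 4.31 -3.5   8.13]
(478, -84, 84) -> [ 0.  -0.   6.6]
```

Call:
jog_arm(moves="2 -1.6 2 0 0 0 8.5;2 -1.6 2 0 0 0 8.5;0 0 2 0 0 0 8.5;0 0 2 0 0 0 8.5;0 0 0 0 0 0 8.5;0 0 0 0 0 0 8.5")

```text
clock: 1.7
eef_pos: [476.2, -89.6, 151.3]
tcp_rot: [-3.062, -0.701, 0.001]
force: [1.0, -0.1, -0.3]
gripper_width: 85.0
grasp_force: 0.0
```

Run:
```python
from h import *
to((478,-84,150),(478,-84,84))
snap('top','t1');p,d=snap('side','s1')
a=cv2.imread('pics/t1.png')[175:265,235:335];b=cv2.imread('pics/s1.png')[150:240,255:355]
cv2.imwrite('pics/c1.png',cv2.resize(np.hstack([a,b]),None,fx=4,fy=4,interpolation=cv2.INTER_CUBIC))
```

```text
at 1.7 [476.2 -89.6 151.3] x [ 0.9    0.435 -0.001] y [ 0.435 -0.9   -0.001] z [-0.001  0.001 -1.   ] F [ 1.  -0.1 -0.3] 85.02628005170448
(478, -84, 150) -> [ 0.41 -0.43  0.13]
(478, -84, 84) -> [0.   0.01 6.6 ]
```

View pics/c1.png

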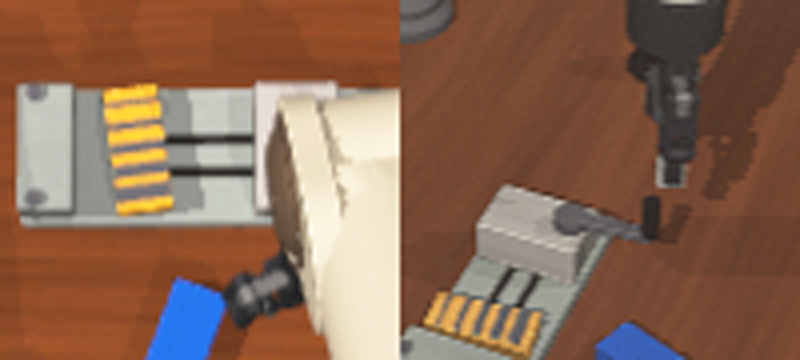

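Run:
```python
from h import *
print(onz('side',[(317.8,200),(317.3,208),(298.2,204)],[112,78,76]).round(1))
K,D,M,t=cam('side');print(cv2.projectPoints(np.array([[476.2,-89.6,151.3]]),cv2.Rodrigues(M)[0],t,K,D)[0])
```

```text
[[481.1 -81.8 112. ]
 [479.7 -79.5  78. ]
 [547.1 -74.3  76. ]]
[[[320.83637663 190.00153672]]]
```

Call:
jog_arm(moves="0.7 -0.5 0 0 0 0 8.5;0 0 2.2 0 0 0 8.5;0 0 2.2 0 0 0 8.5;0 0 2.2 0 0 0 8.5;0 0 0 0 0 0 2;0 0 0 0 0 0 1;0 0 0 0 0 0 1;0 0 0 0 0 0 1;0 0 0 0 0 0 1;0 0 0 0 0 0 1", newtons=30)

```text
clock: 2.8
eef_pos: [481.5, -82.5, 86.4]
tcp_rot: [3.061, 0.7, 0.003]
force: [-0.6, -0.3, 7.0]
gripper_width: 14.4
grasp_force: 29.5
```

Call:
jog_arm(moves="0 0 -0.3 0 0 0 1;0 0 0 0 0 0 1")

```text
clock: 3.0
eef_pos: [481.2, -82.5, 87.4]
tcp_rot: [-3.062, -0.7, -0.003]
force: [6.8, -1.0, -15.7]
gripper_width: 14.7
grasp_force: 31.3
```

```bash
cat >> h.py <<'E'
def arc(piv,t0,t1,n):
    P=lambda t:np.array([piv[0]-70*np.cos(t),piv[1]-70*np.sin(t),0])
    M=R.from_rotvec(arm.get_state()['tcp_rot']).as_matrix(); T=np.linspace(t0,t1,n+1)
    for a,b in zip(T,T[1:]): print(((P(b)-P(a))@M/10).round(2)[:2],P(b).round(0)[:2])
E
python3 - <<'E'
from h import *
to(); arc((548.5,-78),.05,1.45,14)
E
```

```text
at 3.0 [481.2 -82.5  87.4] x [0.901 0.434 0.002] y [ 0.434 -0.901 -0.   ] z [ 0.002  0.001 -1.   ] F [  6.8  -1.  -15.7] 14.730556952791183
[-0.24  0.66] [479. -88.]
[-0.17  0.68] [481. -95.]
[-0.1   0.69] [ 483. -102.]
[-0.03  0.7 ] [ 485. -108.]
[0.04 0.7 ] [ 489. -115.]
[0.1  0.69] [ 493. -120.]
[0.17 0.68] [ 497. -126.]
[0.24 0.66] [ 502. -131.]
[0.3  0.63] [ 508. -135.]
[0.37 0.6 ] [ 514. -139.]
[0.42 0.56] [ 520. -142.]
[0.48 0.51] [ 526. -144.]
[0.53 0.46] [ 533. -146.]
[0.57 0.41] [ 540. -147.]
```

Call:
jog_arm(moves="-0.2 0.6 0.2 0 0 0 1;-0.2 0.7 0 0 0 0 1;-0.1 0.7 0 0 0 0 1;0 0.7 0 0 0 0 1;0 0.7 0 0 0 0 1;0.1 0.7 0 0 0 0 1;0.2 0.7 0 0 0 0 1")

```text
clock: 3.7
eef_pos: [496.8, -126.2, 86.5]
tcp_rot: [-3.061, -0.702, 0.009]
force: [-9.1, 1.5, 9.5]
gripper_width: 14.5
grasp_force: 34.5
```

Call:
jog_arm(moves="0.2 0.7 0 0 0 0 1;0.3 0.6 0 0 0 0 1;0.4 0.6 0 0 0 0 1;0.4 0.6 0 0 0 0 1;0.5 0.5 0 0 0 0 1;0.5 0.5 0 0 0 0 1;0.6 0.4 0 0 0 0 1;0 0 0 0 0 0 1")

```text
clock: 4.5
eef_pos: [540.5, -148.1, 86.2]
tcp_rot: [-3.06, -0.701, 0.008]
force: [-6.1, 2.2, 7.6]
gripper_width: 14.8
grasp_force: 34.5
```

Call:
jog_arm(moves="0 0 0 0 0 0 8.5;0 0 0 0 0 0 8.5;0 0 0 0 0 0 8.5;0 0 0 0 0 0 8.5;0 0 -2.5 0 0 0 8.5;0 0 -2.5 0 0 0 8.5;0 0 -2.5 0 0 0 8.5;0 0 -2.5 0 0 0 8.5;0 0 0 0 0 -8 0;0 0 0 0 0 -8 0")

```text
clock: 5.5
eef_pos: [543.5, -149.2, 187.7]
tcp_rot: [2.93, 1.127, 0.003]
force: [-0.4, -0.7, -0.1]
gripper_width: 58.4
grasp_force: 0.0
```

Call:
jog_arm(moves="0 0 0 0 0 -8 0;0 0 0 0 0 -8 0;0 0 0 0 0 -8 0;0 0 0 0 0 -8 0;0 0 0 0 0 -8 0;0 0 0 0 0 -8 0;0 0 0 0 0 0 0")

```text
clock: 6.2
eef_pos: [542.6, -149.0, 186.2]
tcp_rot: [-2.225, -2.218, -0.001]
force: [-0.6, 0.0, -0.3]
gripper_width: 0.2
grasp_force: 0.0
```

Run:
```python
from h import *
to((595,-142,185),(595,-142,45))
snap('side','s2')
b=cv2.imread('pics/s2.png')[130:260,240:400]
cv2.imwrite('pics/c2.png',cv2.resize(b,None,fx=4.5,fy=4.5,interpolation=cv2.INTER_CUBIC))
```

```text
at 6.2 [ 542.6 -149.   186.2] x [0.003 1.    0.001] y [ 1.    -0.003 -0.   ] z [-0.     0.001 -1.   ] F [-0.6  0.  -0.3] 0.1504446079596265
(595, -142, 185) -> [0.72 5.23 0.12]
(595, -142, 45) -> [-1.0e-02  0.0e+00  1.4e+01]
```

View pics/c2.png

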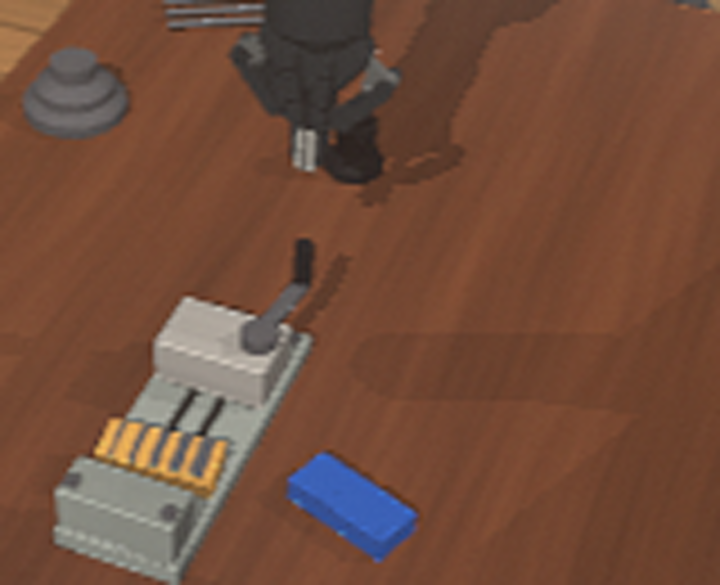

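Call:
jog_arm(moves="0.2 3 0 0 0 0 0;0.3 3 0 0 0 0 0;0 0 3.5 0 0 0 0;0 0 3.5 0 0 0 0;0 0 3.5 0 0 0 0;0 0 3.1 0 0 0 0;0 0 0 0 0 0 0")

```text
clock: 6.95
eef_pos: [599.0, -143.8, 45.9]
tcp_rot: [-2.224, -2.209, 0.007]
force: [-1.2, -0.7, -0.3]
gripper_width: 0.1
grasp_force: 0.0
```

Call:
jog_arm(moves="1 0 -0.4 0 0 0 0;1 0 0 0 0 0 0;1 0 0 0 0 0 0;1 0 0 0 0 0 0;1 0 0 0 0 0 0;1 0 0 0 0 0 0")

```text
clock: 7.55
eef_pos: [603.5, -83.6, 55.0]
tcp_rot: [2.225, 2.216, 0.001]
force: [1.0, -2.3, 1.4]
gripper_width: 0.0
grasp_force: 1.3
```

Call:
jog_arm(moves="0.6 0 0.3 0 0 0 0;0.6 0 0.2 0 0 0 0;0.6 0 0 0 0 0 0;0.6 0 0 0 0 0 0;0.6 0 0 0 0 0 0;0 0 0 0 0 0 0")

```text
clock: 8.15
eef_pos: [602.6, -52.9, 49.0]
tcp_rot: [-2.224, -2.217, 0.0]
force: [0.3, -0.2, 0.1]
gripper_width: 0.1
grasp_force: 0.2
```

Call:
jog_arm(moves="0.3 0 0 0 0 0 0;0.3 0 0 0 0 0 0;0.3 0 0 0 0 0 0;0.3 0 0 0 0 0 0;0 0 0 0 0 0 0")

```text
clock: 8.65
eef_pos: [602.7, -42.3, 49.1]
tcp_rot: [-2.226, -2.217, 0.002]
force: [-1.5, -3.5, -1.9]
gripper_width: 0.4
grasp_force: 1.7
```

Call:
jog_arm(moves="0.3 0 0 0 0 0 0;0.3 0 0 0 0 0 0;0.3 0 0 0 0 0 0;0 0 0 0 0 0 0")

```text
clock: 9.05
eef_pos: [602.7, -33.1, 49.1]
tcp_rot: [-2.226, -2.217, 0.001]
force: [-2.2, -3.7, -1.6]
gripper_width: -0.1
grasp_force: 1.7
```

Call:
jog_arm(moves="0.2 0 0 0 0 0 0;0.2 0 0 0 0 0 0;0 0 0 0 0 0 0")

```text
clock: 9.35
eef_pos: [602.8, -29.4, 49.1]
tcp_rot: [-2.226, -2.217, 0.001]
force: [-2.0, -4.3, -1.2]
gripper_width: -0.2
grasp_force: 2.0
```

Call:
jog_arm(moves="0.1 0 0 0 0 0 0;0.1 0 0 0 0 0 0;0 0 0 0 0 0 0")

```text
clock: 9.65
eef_pos: [602.7, -29.0, 49.1]
tcp_rot: [2.227, 2.215, -0.004]
force: [-2.5, -6.4, 0.2]
gripper_width: 0.2
grasp_force: 3.4
```

Call:
jog_arm(moves="0.1 0 0 0 0 0 0;0.1 0 0 0 0 0 0;0 0 0 0 0 0 0")

```text
clock: 9.95
eef_pos: [602.7, -28.9, 49.2]
tcp_rot: [2.227, 2.213, -0.007]
force: [-2.9, -8.9, 0.2]
gripper_width: 0.1
grasp_force: 5.0
```

Call:
jog_arm(moves="0.2 0 0 0 0 0 0;0.2 0 0 0 0 0 0;0.2 0 0 0 0 0 0;0 0 0 0 0 0 0")

```text
clock: 10.35
eef_pos: [602.7, -28.9, 49.2]
tcp_rot: [2.228, 2.205, -0.016]
force: [-4.6, -18.9, 3.6]
gripper_width: 0.2
grasp_force: 10.0
```

Run:
```python
from h import *
to()
snap('side','s3');snap('top','t3')
a=cv2.imread('pics/t3.png')[180:250,230:330];b=cv2.imread('pics/s3.png')[190:260,245:345]
cv2.imwrite('pics/c3.png',cv2.resize(np.vstack([a,b]),None,fx=4.2,fy=4.2,interpolation=cv2.INTER_CUBIC))
```

```text
at 10.35 [602.7 -28.9  49.2] x [ 0.01   1.    -0.012] y [ 1.    -0.01  -0.003] z [-0.003 -0.012 -1.   ] F [ -4.6 -18.9   3.6] 0.18982600381088863
```

View pics/c3.png

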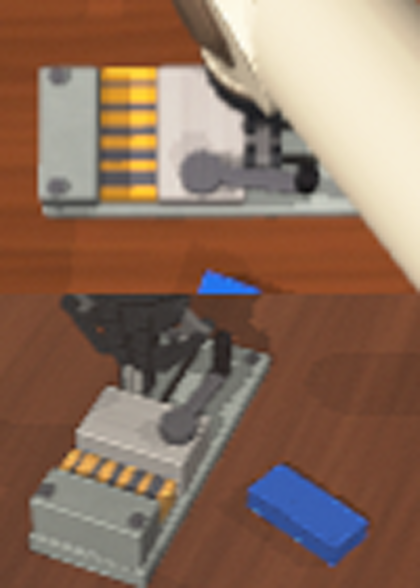

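Call:
jog_arm(moves="-1 0 0 0 0 0 0;-1 0 0 0 0 0 0;0 0 -3.5 0 0 0 0;0 0 -3.5 0 0 0 0;0 0 -3.5 0 0 0 0;0 0 -3.5 0 0 0 0;0 0 0 0 0 8 8.5;0 0 0 0 0 8 8.5;0 0 0 0 0 8 8.5;0 0 0 0 0 8 8.5")

```text
clock: 11.45
eef_pos: [603.7, -37.1, 189.8]
tcp_rot: [-2.752, -1.512, -0.004]
force: [0.2, -0.6, -0.2]
gripper_width: 58.0
grasp_force: 0.0
```

Call:
jog_arm(moves="0 0 0 0 0 8 8.5;0 0 0 0 0 8 8.5;0 0 0 0 0 8 8.5;0 0 0 0 0 0 8.5;0 0 0 0 0 0 8.5")

```text
clock: 11.95
eef_pos: [603.5, -37.7, 189.5]
tcp_rot: [-3.003, -0.92, -0.002]
force: [0.3, 0.2, 0.8]
gripper_width: 84.8
grasp_force: 0.0
```

Run:
```python
from h import *
to((540.5,-58,150),(540.5,-58,86))
arc((548.5,12),1.45,0,14)
snap('side','s4')
b=cv2.imread('pics/s4.png')[170:260,245:365]
cv2.imwrite('pics/c4.png',cv2.resize(b,None,fx=6,fy=6,interpolation=cv2.INTER_CUBIC))
```

```text
at 11.95 [603.5 -37.7 189.5] x [0.828 0.56  0.001] y [ 0.56  -0.828 -0.   ] z [ 0.001  0.001 -1.   ] F [0.3 0.2 0.8] 84.80636002125718
(540.5, -58, 150) -> [-6.36 -1.85  3.95]
(540.5, -58, 86) -> [-0.01  0.    6.4 ]
[-0.52 -0.5 ] [533. -56.]
[-0.47 -0.55] [526. -54.]
[-0.41 -0.6 ] [519. -52.]
[-0.34 -0.64] [513. -48.]
[-0.27 -0.67] [507. -44.]
[-0.2 -0.7] [501. -40.]
[-0.13 -0.71] [496. -34.]
[-0.06 -0.72] [492. -29.]
[ 0.02 -0.72] [488. -23.]
[ 0.09 -0.72] [484. -16.]
[ 0.17 -0.71] [482.  -9.]
[ 0.24 -0.68] [480.  -2.]
[ 0.31 -0.66] [479.   5.]
[ 0.37 -0.62] [478.  12.]
```

View pics/c4.png

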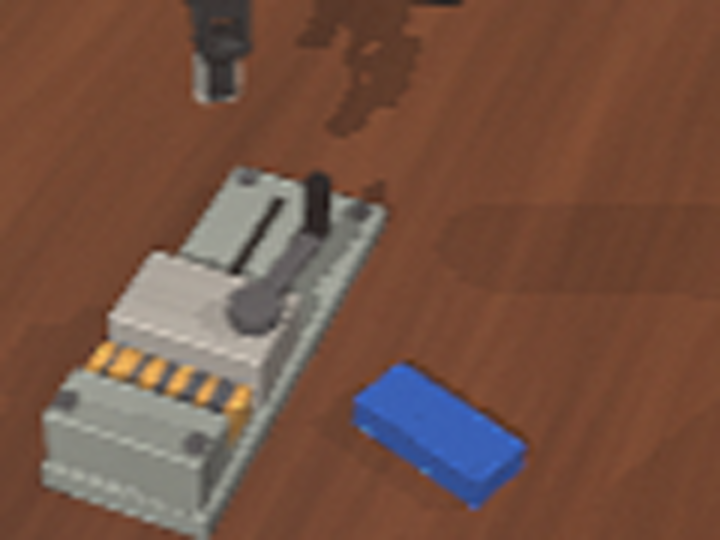

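Call:
jog_arm(moves="-3.2 -0.9 1 0 0 0 8.5;-3.2 -0.9 1 0 0 0 8.5;0 0 1 0 0 0 8.5;0 0 0.8 0 0 0 8.5;0 0 0 0 0 0 8.5;0 0 0 0 0 0 8.5")

```text
clock: 12.6
eef_pos: [541.1, -58.9, 151.5]
tcp_rot: [-3.005, -0.915, -0.002]
force: [0.1, -0.3, 0.2]
gripper_width: 84.9
grasp_force: 0.0
```

Run:
```python
from h import *
print(onz('side',[(298,200),(287.5,221)],[112,76]).round(1))
to((540.5,-58,86))
```

```text
[[541.5 -55.5 112. ]
 [548.6  16.3  76. ]]
at 12.6 [541.1 -58.9 151.5] x [0.83  0.557 0.001] y [ 0.557 -0.83  -0.   ] z [ 0.001  0.001 -1.   ] F [ 0.1 -0.3  0.2] 84.94178290522596
(540.5, -58, 86) -> [-0.01 -0.11  6.55]
```

Call:
jog_arm(moves="0 -0.1 2.2 0 0 0 8.5;0 0 2.2 0 0 0 8.5;0 0 2.1 0 0 0 8.5;0 0 0 0 0 0 8.5;0 0 0 0 0 0 1;0 0 0 0 0 0 1;0 0 0 0 0 0 1;0 0 0 0 0 0 1;0 0 0 0 0 0 1;0 0 0 0 0 0 1", newtons=30)

```text
clock: 13.6
eef_pos: [539.7, -58.9, 87.1]
tcp_rot: [3.006, 0.912, 0.001]
force: [-2.0, -0.3, 6.2]
gripper_width: 14.7
grasp_force: 29.2
```

Call:
jog_arm(moves="-0.5 -0.5 0 0 0 0 1;-0.5 -0.5 0 0 0 0 1;-0.4 -0.6 0 0 0 0 1;-0.3 -0.6 0 0 0 0 1;-0.3 -0.7 0 0 0 0 1;-0.2 -0.7 0 0 0 0 1;-0.1 -0.7 0 0 0 0 1;0 0 0 0 0 0 1")

```text
clock: 14.4
eef_pos: [494.6, -40.7, 86.9]
tcp_rot: [3.003, 0.905, -0.007]
force: [-5.7, -11.4, 12.2]
gripper_width: 15.2
grasp_force: 30.9
```

Run:
```python
from h import *
to()
snap('side','s5');snap('top','t5')
a=cv2.imread('pics/t5.png')[180:250,230:330];b=cv2.imread('pics/s5.png')[190:260,245:345]
cv2.imwrite('pics/c5.png',cv2.resize(np.vstack([a,b]),None,fx=4.2,fy=4.2,interpolation=cv2.INTER_CUBIC))
```

```text
at 14.4 [494.6 -40.7  86.9] x [ 0.834  0.552 -0.006] y [ 0.552 -0.834  0.004] z [-0.003 -0.006 -1.   ] F [ -5.7 -11.4  12.2] 15.162682425001279
```

View pics/c5.png

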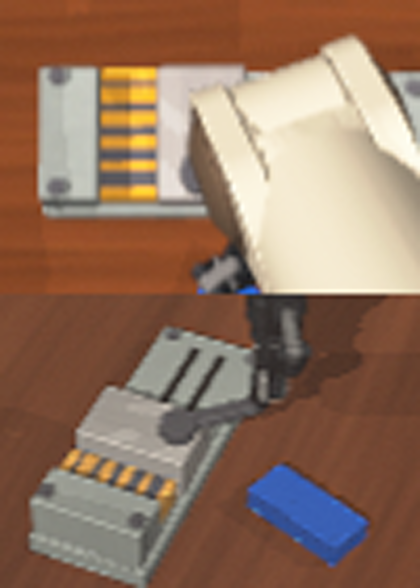

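Call:
jog_arm(moves="-0.1 -0.7 0 0 0 0 1;0 -0.7 0 0 0 0 1;0.1 -0.7 0 0 0 0 1;0.2 -0.7 0 0 0 0 1;0 0 0 0 0 0 1")

```text
clock: 15.0
eef_pos: [480.6, -13.4, 86.7]
tcp_rot: [3.004, 0.91, -0.006]
force: [-5.3, -3.2, 12.0]
gripper_width: 15.1
grasp_force: 31.0
```

Call:
jog_arm(moves="0.2 -0.7 0 0 0 0 1;0.3 -0.7 0 0 0 0 1;0.4 -0.6 0 0 0 0 1;0.2 -0.3 0 0 0 0 1;0 0 0 0 0 0 1")

```text
clock: 15.5
eef_pos: [478.5, 11.2, 86.7]
tcp_rot: [3.004, 0.908, -0.003]
force: [-1.0, -6.3, 7.7]
gripper_width: 15.0
grasp_force: 30.7
```

Near home; press on to the stop.

Call:
jog_arm(moves="0.2 -0.3 0 0 0 0 1;0.2 -0.3 0 0 0 0 1;0 0 0 0 0 0 1")

```text
clock: 15.8
eef_pos: [478.4, 11.5, 86.7]
tcp_rot: [2.999, 0.899, -0.009]
force: [-2.0, -22.3, 10.1]
gripper_width: 15.0
grasp_force: 31.3
```

Call:
jog_arm(moves="0.2 -0.3 0 0 0 0 1;0.2 -0.3 0 0 0 0 1;0 0 0 0 0 0 1")

```text
clock: 16.1
eef_pos: [478.3, 11.9, 86.6]
tcp_rot: [2.995, 0.889, -0.015]
force: [-1.6, -37.0, 13.8]
gripper_width: 14.6
grasp_force: 32.4
```

Call:
jog_arm(moves="-0.2 0.3 0 0 0 0 1;-0.2 0.3 0 0 0 0 1;0 0 0 0 0 0 1;0 0 0 0 0 0 8.5;0 0 0 0 0 0 8.5;0 0 0 0 0 0 8.5;0 0 0 0 0 0 8.5;0 0 -2 0 0 0 8.5;0 0 -2.5 0 0 0 8.5;0 0 -2.5 0 0 0 8.5")

```text
clock: 17.1
eef_pos: [478.2, 21.9, 156.7]
tcp_rot: [-3.004, -0.915, 0.002]
force: [0.5, -0.5, 0.6]
gripper_width: 85.2
grasp_force: 0.0
```

Call:
jog_arm(moves="0 0 -3 0 0 0 8.5;-3 3 -3 0 0 0 8.5;-3 4 0 0 0 0 8.5;-3 4 0 0 0 0 8.5;-3 4 0 0 0 0 8.5;-3 4 0 0 0 0 8.5;0 4 0 0 0 0 8.5;0 4 0 0 0 0 8.5;0 0 0 0 0 0 8.5")

```text
clock: 18.0
eef_pos: [505.9, -290.3, 214.3]
tcp_rot: [3.007, 0.904, 0.002]
force: [0.2, 0.2, 0.4]
gripper_width: 84.9
grasp_force: 0.0
```

Run:
```python
from h import *
to()
snap('side','s6');snap('top','t6')
a=cv2.imread('pics/t6.png')[180:260,230:340];b=cv2.imread('pics/s6.png')[185:265,245:355]
cv2.imwrite('pics/c6.png',cv2.resize(np.vstack([a,b]),None,fx=3.7,fy=3.7,interpolation=cv2.INTER_CUBIC))
```

```text
at 18.0 [ 505.9 -290.3  214.3] x [0.834 0.552 0.001] y [ 0.552 -0.834  0.001] z [ 0.002 -0.001 -1.   ] F [0.2 0.2 0.4] 84.94402468238435
```

View pics/c6.png

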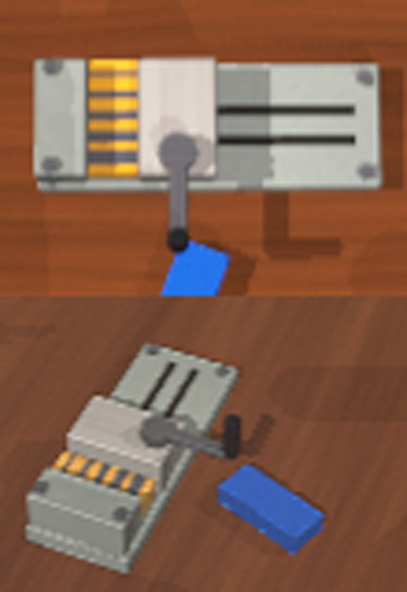

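The pictures show the bar square and tight between the jaws, and the handle sticking straight out sideways at home (boss at 177,150 and post at 178,238 in the crop).

```bash
python3 -c "
from h import *
print(job.close_job())"
```

```text
the job is handed in; nothing more can be done
None
```

The job is handed in at about 18 s: I opened the handle, pushed the jaw up until the bar was square and tight, and swung the handle fully home; the arm stayed clear of the mandrel, tray and loupe.

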